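# Find the fullest screw tin by its weight

### The job

Three identical closed screw tins stand on a red, a yellow and a blue pad: heft them one at a time, lifting the red pad's tin, then the yellow pad's, then the blue pad's well clear, and set each back upright on its own pad before lifting the next. Then hold the heaviest tin up by itself, upright and still, at least 15 cm above the bench, the other two standing on their own pads, and finish while still holding it (if it is the blue pad's tin you may simply keep it in hand). The tins are thin: grip gently, with no more than about 40 N on each finger, never tip one over, and leave everything else on the bench where it is.

Things in the scene. Friction and masses are not known exactly. Their poses are not given: they have to be found in the camera images.
- pad_red: red rubber pad, 90 x 90 mm and 3 mm thick, fixed to the bench; origin at the centre of its underside (z = 0); the three pads change places from start to start, their centres at least 120 mm apart in y
- pad_yellow: yellow rubber pad, 90 x 90 mm and 3 mm thick, fixed to the bench; origin at the centre of its underside (z = 0); the three pads change places from start to start, their centres at least 120 mm apart in y
- pad_blue: blue rubber pad, 90 x 90 mm and 3 mm thick, fixed to the bench; origin at the centre of its underside (z = 0); the three pads change places from start to start, their centres at least 120 mm apart in y
- tin_a_mid (a point): centre (half-way up, on the axis) of a closed upright round tin, 56 mm in diameter, 64 mm high, bright metal with an orange band and a flush metal lid, one on each pad within about 10 mm of its centre. The three look the same. They hold different amounts of screws, 0.2 to 0.7 kg a tin in all; the heaviest, whichever it is, outweighs each other one by at least 0.12 kg (1.2 N). z is the tin's axis
- tin_a: the same tin as tin_a_mid; origin at the centre of its underside
- tin_b_mid (a point): centre (half-way up, on the axis) of a closed upright round tin, 56 mm in diameter, 64 mm high, bright metal with an orange band and a flush metal lid, one on each pad within about 10 mm of its centre. The three look the same. They hold different amounts of screws, 0.2 to 0.7 kg a tin in all; the heaviest, whichever it is, outweighs each other one by at least 0.12 kg (1.2 N). z is the tin's axis
- tin_b: the same tin as tin_b_mid; origin at the centre of its underside
- tin_c_mid (a point): centre (half-way up, on the axis) of a closed upright round tin, 56 mm in diameter, 64 mm high, bright metal with an orange band and a flush metal lid, one on each pad within about 10 mm of its centre. The three look the same. They hold different amounts of screws, 0.2 to 0.7 kg a tin in all; the heaviest, whichever it is, outweighs each other one by at least 0.12 kg (1.2 N). z is the tin's axis
- tin_c: the same tin as tin_c_mid; origin at the centre of its underside
- spool: blue and silver solder spool, 44 mm in diameter, 34 mm high, standing about 100 mm beyond (+x) the red pad's centre; origin under its centre
- driver: small screwdriver, 110 mm long, lying across (along y) about 90 mm nearer the robot (-x) than the yellow pad's centre; origin at its middle
- breadboard: small white breadboard, 35 x 48 mm, 14 mm high, lying about 100 mm beyond (+x) the blue pad's centre; origin under its centre
- multimeter: yellow multimeter lying on its back, 150 x 75 x 46 mm, at the left (+y) of the work area; origin under its centre
- tape: roll of blue tape lying flat, 76 mm across, 19 mm high, at the right (-y); origin under its centre
- flux: amber flux bottle with black cap, 40 mm in diameter, 85 mm high, at the back (+x); origin under its centre
- psu: fixed white power supply with red digits, 250 x 120 x 160 mm high, at the left edge; origin under its centre. More fixed equipment (up to 230 mm high) stands along the back and sides, all of it more than 0.75 m from the base axis or behind the robot

How it is judged (in metres and radians):
On the way, in this order (a step that is already met when the one before it is completed fails the run):
1. the tin of the red pad is held up clear of its pad, the other two tins on theirs (((height (world z) of tin_a_mid above 0.06 m and contact force between the fingers and tin_a above 1 N and distance of each of tin_b_mid, tin_c_mid from where it was at the start of the episode below 0.05 m and horizontal distance between each of tin_b_mid, tin_c_mid and pad_red above 0.06 m) or (height (world z) of tin_b_mid above 0.06 m and contact force between the fingers and tin_b above 1 N and distance of each of tin_a_mid, tin_c_mid from where it was at the start of the episode below 0.05 m and horizontal distance between each of tin_a_mid, tin_c_mid and pad_red above 0.06 m) or (height (world z) of tin_c_mid above 0.06 m and contact force between the fingers and tin_c above 1 N and distance of each of tin_a_mid, tin_b_mid from where it was at the start of the episode below 0.05 m and horizontal distance between each of tin_a_mid, tin_b_mid and pad_red above 0.06 m))), for 0.2 s.
2. the tin of the yellow pad is held up clear of its pad, the other two tins on theirs (((height (world z) of tin_a_mid above 0.06 m and contact force between the fingers and tin_a above 1 N and distance of each of tin_b_mid, tin_c_mid from where it was at the start of the episode below 0.05 m and horizontal distance between each of tin_b_mid, tin_c_mid and pad_yellow above 0.06 m) or (height (world z) of tin_b_mid above 0.06 m and contact force between the fingers and tin_b above 1 N and distance of each of tin_a_mid, tin_c_mid from where it was at the start of the episode below 0.05 m and horizontal distance between each of tin_a_mid, tin_c_mid and pad_yellow above 0.06 m) or (height (world z) of tin_c_mid above 0.06 m and contact force between the fingers and tin_c above 1 N and distance of each of tin_a_mid, tin_b_mid from where it was at the start of the episode below 0.05 m and horizontal distance between each of tin_a_mid, tin_b_mid and pad_yellow above 0.06 m))), for 0.2 s.
3. the tin of the blue pad is held up clear of its pad, the other two tins on theirs (((height (world z) of tin_a_mid above 0.06 m and contact force between the fingers and tin_a above 1 N and distance of each of tin_b_mid, tin_c_mid from where it was at the start of the episode below 0.05 m and horizontal distance between each of tin_b_mid, tin_c_mid and pad_blue above 0.06 m) or (height (world z) of tin_b_mid above 0.06 m and contact force between the fingers and tin_b above 1 N and distance of each of tin_a_mid, tin_c_mid from where it was at the start of the episode below 0.05 m and horizontal distance between each of tin_a_mid, tin_c_mid and pad_blue above 0.06 m) or (height (world z) of tin_c_mid above 0.06 m and contact force between the fingers and tin_c above 1 N and distance of each of tin_a_mid, tin_b_mid from where it was at the start of the episode below 0.05 m and horizontal distance between each of tin_a_mid, tin_b_mid and pad_blue above 0.06 m))), for 0.2 s.
At the end, for the whole second after the job is handed in: The heaviest tin is held by the fingers alone, centre over 140 mm above the bench, within 0.3 rad of upright, still. The other two stand upright, released, at rest on their pads within 45 mm of where they began, each pressing its pad with under 5 N (only the heaviest weighs more) (((height (world z) of tin_a_mid above 0.14 m and angle between tin_a_mid's own z axis and vertical below 0.3 rad and linear speed of tin_a below 0.05 m/s and contact force between the fingers and tin_a above 1 N and not (contact force between tin_a and psu above 0.1 N or contact force between tin_a and spool above 0.1 N or contact force between tin_a and driver above 0.1 N or contact force between tin_a and breadboard above 0.1 N or contact force between tin_a and multimeter above 0.1 N or contact force between tin_a and tape above 0.1 N or contact force between tin_a and flux above 0.1 N or contact force between tin_a and tin_b above 0.1 N or contact force between tin_a and tin_c above 0.1 N) and distance of each of tin_b_mid, tin_c_mid from where it was at the start of the episode below 0.045 m and angle between each of tin_b_mid, tin_c_mid's own z axis and vertical below 0.1 rad and linear speed of each of tin_b, tin_c below 0.03 m/s and contact force between the fingers and tin_b below 0.1 N and (contact force between tin_b and pad_red above 1 N or contact force between tin_b and pad_yellow above 1 N or contact force between tin_b and pad_blue above 1 N) and contact force between each of tin_b, tin_c and pad_red below 5 N and contact force between each of tin_b, tin_c and pad_yellow below 5 N and contact force between each of tin_b, tin_c and pad_blue below 5 N and contact force between the fingers and tin_c below 0.1 N and (contact force between tin_c and pad_red above 1 N or contact force between tin_c and pad_yellow above 1 N or contact force between tin_c and pad_blue above 1 N)) or (height (world z) of tin_b_mid above 0.14 m and angle between tin_b_mid's own z axis and vertical below 0.3 rad and linear speed of tin_b below 0.05 m/s and contact force between the fingers and tin_b above 1 N and not (contact force between tin_b and psu above 0.1 N or contact force between tin_b and spool above 0.1 N or contact force between tin_b and driver above 0.1 N or contact force between tin_b and breadboard above 0.1 N or contact force between tin_b and multimeter above 0.1 N or contact force between tin_b and tape above 0.1 N or contact force between tin_b and flux above 0.1 N or contact force between tin_b and tin_a above 0.1 N or contact force between tin_b and tin_c above 0.1 N) and distance of each of tin_a_mid, tin_c_mid from where it was at the start of the episode below 0.045 m and angle between each of tin_a_mid, tin_c_mid's own z axis and vertical below 0.1 rad and linear speed of each of tin_a, tin_c below 0.03 m/s and contact force between the fingers and tin_a below 0.1 N and (contact force between tin_a and pad_red above 1 N or contact force between tin_a and pad_yellow above 1 N or contact force between tin_a and pad_blue above 1 N) and contact force between each of tin_a, tin_c and pad_red below 5 N and contact force between each of tin_a, tin_c and pad_yellow below 5 N and contact force between each of tin_a, tin_c and pad_blue below 5 N and contact force between the fingers and tin_c below 0.1 N and (contact force between tin_c and pad_red above 1 N or contact force between tin_c and pad_yellow above 1 N or contact force between tin_c and pad_blue above 1 N)) or (height (world z) of tin_c_mid above 0.14 m and angle between tin_c_mid's own z axis and vertical below 0.3 rad and linear speed of tin_c below 0.05 m/s and contact force between the fingers and tin_c above 1 N and not (contact force between tin_c and psu above 0.1 N or contact force between tin_c and spool above 0.1 N or contact force between tin_c and driver above 0.1 N or contact force between tin_c and breadboard above 0.1 N or contact force between tin_c and multimeter above 0.1 N or contact force between tin_c and tape above 0.1 N or contact force between tin_c and flux above 0.1 N or contact force between tin_c and tin_a above 0.1 N or contact force between tin_c and tin_b above 0.1 N) and distance of each of tin_a_mid, tin_b_mid from where it was at the start of the episode below 0.045 m and angle between each of tin_a_mid, tin_b_mid's own z axis and vertical below 0.1 rad and linear speed of each of tin_a, tin_b below 0.03 m/s and contact force between the fingers and tin_a below 0.1 N and (contact force between tin_a and pad_red above 1 N or contact force between tin_a and pad_yellow above 1 N or contact force between tin_a and pad_blue above 1 N) and contact force between each of tin_a, tin_b and pad_red below 5 N and contact force between each of tin_a, tin_b and pad_yellow below 5 N and contact force between each of tin_a, tin_b and pad_blue below 5 N and contact force between the fingers and tin_b below 0.1 N and (contact force between tin_b and pad_red above 1 N or contact force between tin_b and pad_yellow above 1 N or contact force between tin_b and pad_blue above 1 N)))); the arm keeps its last pose, push and grip.
It fails at once if a tin was dented: the fingers' contact forces on it added up to more than 100 N (50 N a finger) (contact force between the fingers and tin_a above 100 N or contact force between the fingers and tin_b above 100 N or contact force between the fingers and tin_c above 100 N).
It fails at once if a tin was tipped over (more than 0.6 rad) (angle between any of tin_a_mid, tin_b_mid, tin_c_mid's own z axis and vertical above 0.6 rad).
It fails at once if a bystander was moved by more than 50 mm (distance of any of spool, driver, breadboard, multimeter, tape, flux from where it was at the start of the episode above 0.05 m).
It also fails if it takes over 72 s, if anything falls off the work surface, if the arm or the gripper's body presses on something with over 40 N, if the wrist force passes 120 N, or if a joint passes its speed limit or range.

### The arm

A 6-joint arm with a two-finger parallel gripper is mounted at the origin on the work surface. World frame = base frame: x ahead of the robot, y to its left, z up, the work surface at z = 0. Lengths are in mm, angles in rad, forces in N, time in s.
With the tool pointing down it reaches from about 325 to 775 mm from the base axis. Payload 5.5 kg.
Tool frame: the origin (TCP) lies on the centre line of the jaws, within the pads' length; the fingertips stand 19 mm ahead of it and the grasp point (between the pads) is the TCP; z points along the fingers, y is the line along which they close (so a half turn about z gives the same grasp; the last joint's range is limited). The gripper opens to 85 mm and grips with 20 to 120 N. Pads are 22 mm wide; open, the fingers measure 114 mm over their backs; the gripper's body (76 mm by 85 mm) begins 54 mm behind the grasp point. The pads swing forward as they close: fully open they stand 13 mm farther back than shut.
Start: joints at [-1.308, 0.091, 1.231, -0, 1.82, -0.057], TCP at [188.626, -569.593, 219.175] pointing down, gripper open.
Joint ranges: [-2.87, 2.87], [-0.86, 2.18], [0.17, 2.46], [-1.51, 4.65], [0.06, 2.69], [-2.65, 2.65]. Speed limits (rad/s): [2.57, 2.57, 3.01, 3.14, 3.14, 3.14].

### API

Orientations are given as a rotation vector (axis times angle).
In Python, from station import manip gives the robot as it stands.
- The arm moves only by the tool step_arm, never from a script. Its argument "rows" is a list of rows, each an object with "linear": the shift along the tool's x, y, z in units of 0.1 m (1.0 is 0.1 m), a list of three; "yaw": the turn about the tool's z in units of 180 degrees (1.0 is 180 degrees); "hand": the opening, from 0 (shut) to 1 (fully open). In form: [{"linear": [dx, dy, dz], "yaw": yaw, "hand": hand}, ...]. A call has 1 to 20 rows; each row is the pose to reach, as a shift and turn from the pose commanded when the call began, along the tool's axes at that moment, turning the shorter way round; what a row does not reach only later rows make up. A row lasts 1/10 s, in which the tool goes at most 50 mm and 8.59 degrees, less where a joint would pass 70% of its speed; a pose out of reach is approached as far as the arm can. A call with a number of a shift or a turn outside -1 to 1 is refused whole. A call with a gripper value outside its range is refused whole. The fingers move at their own pace and stop on an object; the grip force is fixed at half the most. Time passes only in rows, so rows that repeat a pose let the fingers close. It gives the time, the measured TCP pose, the force, the opening and the grip force at its end, in the units of the state.
- manip.state(): the state, without advancing time (a new reading comes with each control period).
- manip.capture(name): name is "scene" or "top" or "wrist"; returns a dict with "color" (480x640x3 uint8, red, green, blue), "fovy" (degrees; the focal length in pixels is half the picture's height over the tangent of half this angle, whatever the lens; pixels are square), "cx", "cy" (the principal point, pixels), "rvec" (rotation vector, rad) and "tvec" (3), from world to camera coordinates, as OpenCV has them. Camera axes: x right, y down, z forward; pixel columns grow to the right and rows downward; lengths in mm; the calibration is good to about 2 mm. The wrist camera is an equidistant fisheye: a pixel r from the principal point sees the ray r / f radians off the axis. A picture is of the moment at which its call begins. There is no depth.
- manip.sign_off(): hands the job in; it is judged then, once.
The state is a dict: "clock": time; "joint_positions": joint angles; "qvel": joint speeds; "joint_efforts": joint torques, N m; "eef_pos": TCP position; "orientation": TCP orientation; "wrist_force": force on the tool from outside, world axes, zero at the start; "ft_torque": the same for the moment, N m; "gripper_width": finger opening in mm; "grip_force": force on a finger pad.
Only numpy, scipy, OpenCV 4.12 (cv2) and the standard library are available. Lean on these libraries where they do the work, as an engineer would, in place of code of your own. Each camera call takes 0.05 s, during which the arm holds its last target. There are 200 camera calls.

## Working session

There is one attempt and no reset: what is moved stays moved. The work goes in short steps, Python scripts to look and compute and a tool call to move; the robot and the scene stay as the last step left them, time stands still between calls to the robot, and variables do not carry over. Pictures are saved under pics/ and viewed, at most 10 in all, crops included, and the job is handed in when it is done.

Besides the shell and the picture viewer there is one more tool, called after "Emit:" in YAML: its name, and indented under it one key for each argument. step_arm: Moves the arm, as the interface text tells. Shifts and turns lie within -1 to 1; 1 stands for 0.1 m of shift or 180 degrees of turn. Its arguments: {"type":"object","properties":{"rows":{"type":"array","items":{"type":"object","properties":{"linear":{"type":"array","items":{"type":"number"}},"yaw":{"type":"number"},"hand":{"type":"number"}}}}},"required":["rows"]}

```bash
mkdir -p pics; cat > h.py <<'E'
import numpy as np, cv2
from station import manip
def cam(n,save=None):
    c=manip.capture(n)
    if save: cv2.imwrite('pics/'+save,cv2.cvtColor(c['color'],cv2.COLOR_RGB2BGR))
    return c
def px2w(c,u,v,z):
    f=240/np.tan(np.radians(c['fovy'])/2)
    R=cv2.Rodrigues(np.array(c['rvec'],float))[0];t=np.array(c['tvec'],float)
    d=R.T@np.array([(u-c['cx'])/f,(v-c['cy'])/f,1]);o=-R.T@t
    return o+d*(z-o[2])/d[2]
def w2tool(target,st):  # shift in tool axes, units of 0.1 m
    R=cv2.Rodrigues(np.array(st['orientation'],float))[0]
    return R.T@(np.array(target)-np.array(st['eef_pos']))/100
E
python3 - <<'E'
from h import *
c=cam('top','top1.png'); s=manip.state()
print({k:v for k,v in c.items() if k!='color'}); print(s); print(cv2.Rodrigues(np.array(s['orientation'],float))[0].round(3))
E
```

```text
{'fovy': 42.80355973884309, 'cx': 315.06690266802985, 'cy': 230.6738059065964, 'rvec': array([ 2.1723752 , -2.21569604,  0.07892307]), 'tvec': array([  96.89504632,  599.76336022, 1691.64747523])}
{'clock': 0.05, 'joint_positions': array([-1.30770321e+00,  9.18559413e-02,  1.23187233e+00,  1.10575034e-05,
        1.81980054e+00, -5.66931574e-02]), 'qvel': array([-0.00061483, -0.00207409, -0.00095875, -0.0002677 ,  0.00174198,
       -0.00078536]), 'joint_efforts': array([ 1.59160139e-03, -4.60560536e+01, -4.19552994e+01, -1.37584452e-04,
        1.09612854e-02, -4.27143777e-05]), 'eef_pos': array([ 188.54523942, -569.28718594,  218.06029218]), 'orientation': array([-3.09961637e+00, -4.99878881e-01,  2.96377328e-04]), 'wrist_force': array([-0.02822625,  0.14502939,  0.52650807]), 'ft_torque': array([ 0.03215399,  0.00996911, -0.01521953]), 'grip_force': 0.0, 'gripper_width': 85.31684327071254}
[[ 0.949  0.314 -0.   ]
 [ 0.314 -0.949  0.002]
 [ 0.    -0.002 -1.   ]]
```

View pics/top1.png

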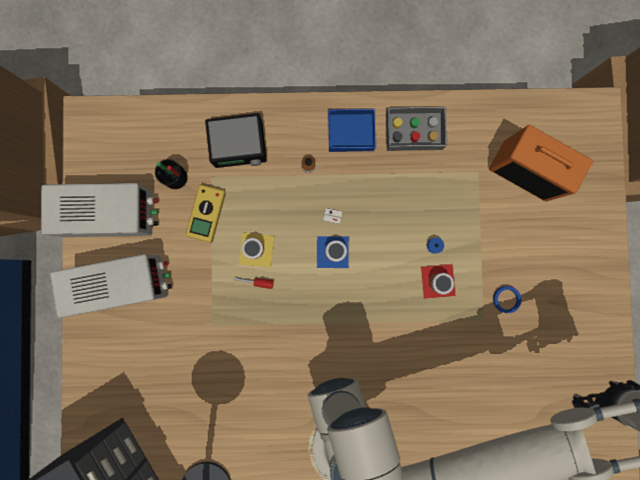

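The picture shows the yellow pad at about (257,248), blue at (334,252) and red at (438,281). The tin lids are near (253,248), (337,251) and (443,284). I'll enlarge the crop to read them more closely.

```bash
python3 - <<'E'
import cv2,numpy as np
i=cv2.imread('pics/top1.png')
t=[cv2.resize(i[y-24:y+24,x-24:x+24],None,fx=5.4,fy=5.4,interpolation=cv2.INTER_CUBIC)[:259,:259] for x,y in((253,248),(337,251),(443,284))]
cv2.imwrite('pics/crop1.png',np.hstack(t)) ; print(t[0].shape)
E
```

```text
(259, 259, 3)
```

View pics/crop1.png

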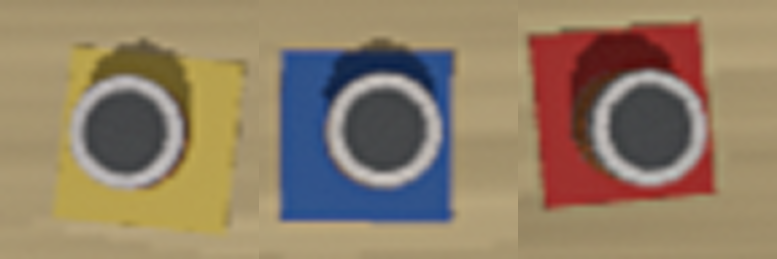

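```bash
python3 - <<'E'
from h import *
c=cam('top'); s=manip.state()
for n,u,v,P in (('yellow',252.1,247.85,((72,44),(246,62),(229,233),(54,216),253,248)),('blue',335.7,250.5,((281,49),(454,50),(452,220),(280,220),337+48,251)),('red',443.2,283.1,((528,36),(698,20),(716,192),(545,209),443+96,284))):
    w=px2w(c,u,v,67); r=px2w(c,u+57/5.4,v,67)
    cor=[px2w(c,(x-(0 if n=='yellow' else 259 if n=='blue' else 518))/5.4-.5+({'yellow':229,'blue':313,'red':419}[n]),y/5.4-.5+({'yellow':224,'blue':227,'red':260}[n]),3) for x,y in P[:4]]
    print(n,w.round(1),'rad',np.linalg.norm(w-r).round(1),'reach',np.hypot(*w[:2]).round(1),'pad',np.mean(cor,0).round(1),'side',np.linalg.norm(cor[0]-cor[1]).round(1))
    print(w2tool([w[0],w[1],150],s).round(3))
E
```

```text
yellow [555.3 256.8  67. ] rad 28.5 reach 611.8 pad [553.7 251.    3. ] side 91.2
[ 6.078 -6.688  0.694]
blue [543.6  30.7  67. ] rad 28.6 reach 544.5 pad [543.1  37.2   3. ] side 90.3
[ 5.257 -4.579  0.69 ]
red [ 449.8 -258.    67. ] rad 28.6 reach 518.5 pad [ 455.3 -256.7    3. ] side 89.2
[ 3.459 -2.133  0.686]
```

Each lid measures about 28.5 mm in radius against 28 mm, and the pads come out near 90 mm, so the measurements hold. Now to the red tin.

Emit:
step_arm:
  rows:
    - {"linear": [0.43,-0.27,0.13],"yaw": 0,"hand": 1}
    - {"linear": [0.865,-0.533,0.27],"yaw": 0,"hand": 1}
    - {"linear": [0.865,-0.533,0.27],"yaw": 0,"hand": 1}

```text
clock: 0.4
eef_pos: [256.4, -487.8, 189.5]
orientation: [-3.095, -0.506, -0.001]
wrist_force: [-0.3, -0.9, 1.3]
gripper_width: 85.7
grip_force: 0.0
```

Emit:
step_arm:
  rows:
    - {"linear": [0.43,-0.27,0.13],"yaw": 0,"hand": 1}
    - {"linear": [0.865,-0.533,0.27],"yaw": 0,"hand": 1}
    - {"linear": [0.865,-0.533,0.27],"yaw": 0,"hand": 1}

```text
clock: 0.7
eef_pos: [321.5, -410.4, 163.2]
orientation: [-3.097, -0.507, -0.0]
wrist_force: [-0.1, -0.7, 0.6]
gripper_width: 85.6
grip_force: 0.0
```

Emit:
step_arm:
  rows:
    - {"linear": [0.43,-0.27,0.13],"yaw": 0,"hand": 1}
    - {"linear": [0.865,-0.533,0.27],"yaw": 0,"hand": 1}
    - {"linear": [0.865,-0.533,0.27],"yaw": 0,"hand": 1}

```text
clock: 1.0
eef_pos: [386.4, -333.0, 136.4]
orientation: [-3.097, -0.507, 0.001]
wrist_force: [-1.0, -0.5, 0.4]
gripper_width: 85.4
grip_force: 0.0
```

Emit:
step_arm:
  rows:
    - {"linear": [0.43,-0.27,0.13],"yaw": 0,"hand": 1}
    - {"linear": [0.865,-0.533,0.27],"yaw": 0,"hand": 1}
    - {"linear": [0.865,-0.533,0.27],"yaw": 0,"hand": 1}
    - {"linear": [0.865,-0.533,0.27],"yaw": 0,"hand": 1}
    - {"linear": [0.865,-0.533,0.27],"yaw": 0,"hand": 1}

```text
clock: 1.5
eef_pos: [449.5, -260.0, 111.7]
orientation: [3.101, 0.499, -0.0]
wrist_force: [-0.4, 0.1, -0.2]
gripper_width: 85.4
grip_force: 0.0
```

```bash
python3 - <<'E'
from h import *
s=manip.state(); print(s['clock'],s['eef_pos'],s['wrist_force'],s['gripper_width'],w2tool([449.8,-258,40],s).round(3),w2tool([449.8,-258,40],s))
cam('wrist','wr1.png')
E
```

```text
1.5 [ 449.54702678 -259.96110048  111.715914  ] [-0.40327434  0.1043315  -0.16580496] 85.36379095630603 [ 0.009 -0.019  0.717] [ 0.00888966 -0.01859977  0.71713544]
```

View pics/wr1.png

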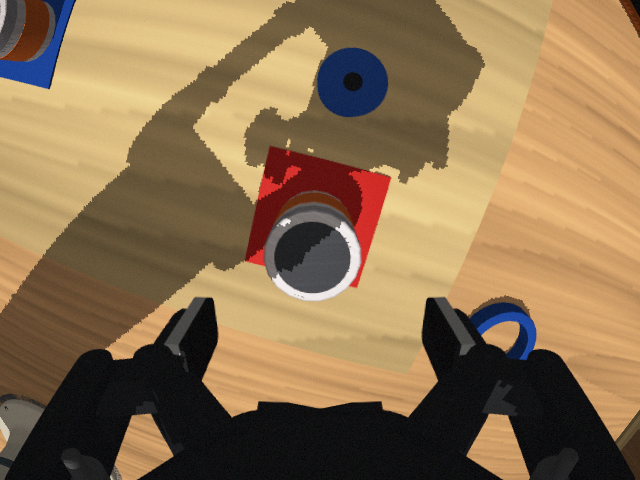

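The wrist view shows the red pad's tin lid at about (313,258), nearly centred between the open fingers at columns 190 and 450. That agrees with my measured offset of 2 mm, so I'll descend.

Emit:
step_arm:
  rows:
    - {"linear": [0.01,-0.02,0.3],"yaw": 0,"hand": 1}
    - {"linear": [0.01,-0.02,0.55],"yaw": 0,"hand": 1}
    - {"linear": [0.01,-0.02,0.71],"yaw": 0,"hand": 1}
    - {"linear": [0.01,-0.02,0.71],"yaw": 0,"hand": 1}
    - {"linear": [0.01,-0.02,0.71],"yaw": 0,"hand": 0.75}
    - {"linear": [0.01,-0.02,0.71],"yaw": 0,"hand": 0.7}
    - {"linear": [0.01,-0.02,0.71],"yaw": 0,"hand": 0.7}
    - {"linear": [0.01,-0.02,0.71],"yaw": 0,"hand": 0.7}

```text
clock: 2.35
eef_pos: [450.9, -256.5, 41.3]
orientation: [3.1, 0.5, 0.002]
wrist_force: [0.7, 0.1, -0.5]
gripper_width: 59.8
grip_force: 0.0
```

Emit:
step_arm:
  rows:
    - {"linear": [0,0,0],"yaw": 0,"hand": 0.67}
    - {"linear": [0,0,0],"yaw": 0,"hand": 0.66}
    - {"linear": [0,0,0],"yaw": 0,"hand": 0.66}
    - {"linear": [0,0,0],"yaw": 0,"hand": 0.66}

```text
clock: 2.75
eef_pos: [450.5, -255.6, 40.4]
orientation: [-3.1, -0.501, -0.0]
wrist_force: [-0.5, 4.5, 3.9]
gripper_width: 56.3
grip_force: 2.7
```

Emit:
step_arm:
  rows:
    - {"linear": [0,0,0],"yaw": 0,"hand": 0.65}
    - {"linear": [0,0,0],"yaw": 0,"hand": 0.65}
    - {"linear": [0,0,0],"yaw": 0,"hand": 0.65}

```text
clock: 3.05
eef_pos: [450.5, -255.6, 40.5]
orientation: [-3.1, -0.501, -0.0]
wrist_force: [-0.8, 5.6, 5.2]
gripper_width: 55.5
grip_force: 6.0
```

Emit:
step_arm:
  rows:
    - {"linear": [0,0,0],"yaw": 0,"hand": 0.64}
    - {"linear": [0,0,0],"yaw": 0,"hand": 0.64}
    - {"linear": [0,0,0],"yaw": 0,"hand": 0.64}

```text
clock: 3.35
eef_pos: [450.5, -255.6, 40.6]
orientation: [-3.1, -0.501, -0.0]
wrist_force: [-0.6, 5.4, 6.1]
gripper_width: 55.0
grip_force: 19.5
```

Emit:
step_arm:
  rows:
    - {"linear": [0,0,0],"yaw": 0,"hand": 0.635}
    - {"linear": [0,0,0],"yaw": 0,"hand": 0.635}
    - {"linear": [0,0,0],"yaw": 0,"hand": 0.635}

```text
clock: 3.65
eef_pos: [450.5, -255.6, 40.7]
orientation: [-3.1, -0.501, -0.0]
wrist_force: [-2.4, 6.4, 5.4]
gripper_width: 54.8
grip_force: 26.9
```

Emit:
step_arm:
  rows:
    - {"linear": [0,0,-0.05],"yaw": 0,"hand": 0.635}
    - {"linear": [0,0,-0.15],"yaw": 0,"hand": 0.635}
    - {"linear": [0,0,-0.3],"yaw": 0,"hand": 0.635}
    - {"linear": [0,0,-0.45],"yaw": 0,"hand": 0.635}
    - {"linear": [0,0,-0.5],"yaw": 0,"hand": 0.635}
    - {"linear": [0,0,-0.5],"yaw": 0,"hand": 0.635}
    - {"linear": [0,0,-0.5],"yaw": 0,"hand": 0.635}
    - {"linear": [0,0,-0.5],"yaw": 0,"hand": 0.635}
    - {"linear": [0,0,-0.5],"yaw": 0,"hand": 0.635}
    - {"linear": [0,0,-0.5],"yaw": 0,"hand": 0.635}

```text
clock: 4.65
eef_pos: [450.1, -256.0, 89.6]
orientation: [-3.101, -0.5, 0.001]
wrist_force: [0.1, -0.1, -6.9]
gripper_width: 54.6
grip_force: 27.0
```

```bash
cat > f.py <<'E'
from h import *
F=[]
for i in range(5):
    manip.capture('top'); s=manip.state(); F.append(np.r_[s['wrist_force'],s['joint_efforts'][1:3],s['eef_pos'],s['grip_force'],s['gripper_width']])
print(s['clock']); print(np.array(F).round(2))
E
python3 f.py; python3 -c "
from h import *
cam('wrist','wr2.png')"
```

```text
4.9
[[ 6.7000e-01  7.5000e-01 -5.8800e+00 -3.9570e+01 -4.4980e+01  4.5021e+02
  -2.5608e+02  8.9720e+01  2.6990e+01  5.4450e+01]
 [ 5.0000e-02 -2.4000e-01 -6.1100e+00 -3.9550e+01 -4.4970e+01  4.5026e+02
  -2.5613e+02  8.9860e+01  2.6990e+01  5.4600e+01]
 [ 6.7000e-01 -7.0000e-01 -6.3000e+00 -3.9550e+01 -4.4980e+01  4.5030e+02
  -2.5614e+02  8.9940e+01  2.6990e+01  5.4910e+01]
 [-6.4000e-01  5.1000e-01 -6.4400e+00 -3.9550e+01 -4.4990e+01  4.5034e+02
  -2.5621e+02  9.0050e+01  2.6990e+01  5.4690e+01]
 [-0.0000e+00 -6.2000e-01 -6.4900e+00 -3.9550e+01 -4.5000e+01  4.5036e+02
  -2.5621e+02  9.0100e+01  2.6990e+01  5.4950e+01]]
```

View pics/wr2.png

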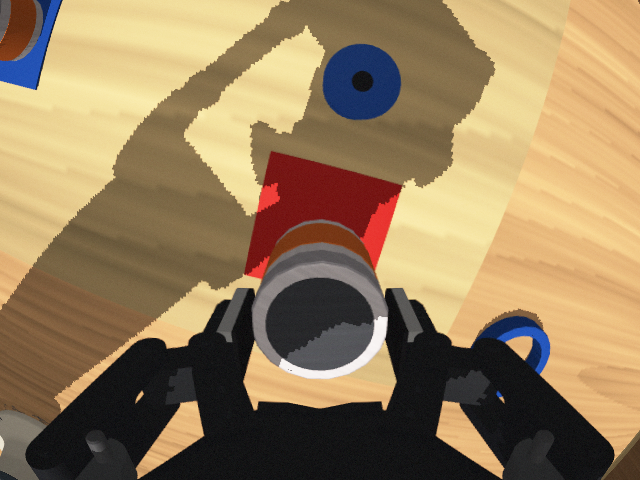

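The view shows the tin upright between the pads, lid at about (320,320), with the red pad clear beneath it. The red pad's tin weighs about 6.3 N. I'll set it back, release it and retreat.

Emit:
step_arm:
  rows:
    - {"linear": [0,0,0.2],"yaw": 0,"hand": 0.635}
    - {"linear": [0,0,0.35],"yaw": 0,"hand": 0.635}
    - {"linear": [0,0,0.43],"yaw": 0,"hand": 0.635}
    - {"linear": [0,0,0.47],"yaw": 0,"hand": 0.635}
    - {"linear": [0,0,0.49],"yaw": 0,"hand": 0.635}
    - {"linear": [0,0,0.49],"yaw": 0,"hand": 0.635}
    - {"linear": [0,0,0.49],"yaw": 0,"hand": 0.635}
    - {"linear": [0,0,0.49],"yaw": 0,"hand": 0.635}

```text
clock: 5.75
eef_pos: [450.7, -256.4, 41.9]
orientation: [3.101, 0.5, 0.001]
wrist_force: [-0.1, -0.1, -6.8]
gripper_width: 54.7
grip_force: 27.0
```

Emit:
step_arm:
  rows:
    - {"linear": [0,0,0.008],"yaw": 0,"hand": 0.635}
    - {"linear": [0,0,0.014],"yaw": 0,"hand": 0.635}
    - {"linear": [0,0,0.014],"yaw": 0,"hand": 0.635}
    - {"linear": [0,0,0.014],"yaw": 0,"hand": 0.635}

```text
clock: 6.15
eef_pos: [450.7, -256.4, 40.7]
orientation: [3.101, 0.5, 0.001]
wrist_force: [-1.0, 0.7, 0.8]
gripper_width: 54.5
grip_force: 27.5
```

Emit:
step_arm:
  rows:
    - {"linear": [0,0,0],"yaw": 0,"hand": 0.66}
    - {"linear": [0,0,0],"yaw": 0,"hand": 0.7}
    - {"linear": [0,0,0],"yaw": 0,"hand": 0.85}
    - {"linear": [0,0,0],"yaw": 0,"hand": 1}
    - {"linear": [0,0,0],"yaw": 0,"hand": 1}
    - {"linear": [0,0,0],"yaw": 0,"hand": 1}
    - {"linear": [0,0,-0.3],"yaw": 0,"hand": 1}
    - {"linear": [0,0,-0.6],"yaw": 0,"hand": 1}
    - {"linear": [0,0,-0.8],"yaw": 0,"hand": 1}
    - {"linear": [0,0,-0.8],"yaw": 0,"hand": 1}

```text
clock: 7.15
eef_pos: [452.0, -257.2, 123.7]
orientation: [3.097, 0.5, 0.008]
wrist_force: [0.3, -0.2, 0.5]
gripper_width: 85.6
grip_force: 0.0
```

```bash
python3 - <<'E'
from h import *
c=cam('top','top2.png'); s=manip.state(); print(s['clock'],s['eef_pos'],s['wrist_force'],w2tool([555.3,256.8,120],s).round(3),s['joint_positions'])
i=cv2.imread('pics/top2.png')[180:330,220:500]; cv2.imwrite('pics/crop2.png',cv2.resize(i,None,fx=2.8,fy=2.8))
E
```

```text
7.2 [ 451.17397746 -256.73419253  121.34323106] [-0.34259334  0.49419477 -0.92397465] [ 2.603 -4.548  0.007] [-5.82902534e-01 -1.28104149e-01  1.62004842e+00  2.61554366e-05
  1.64626452e+00  6.68095480e-01]
```

View pics/crop2.png

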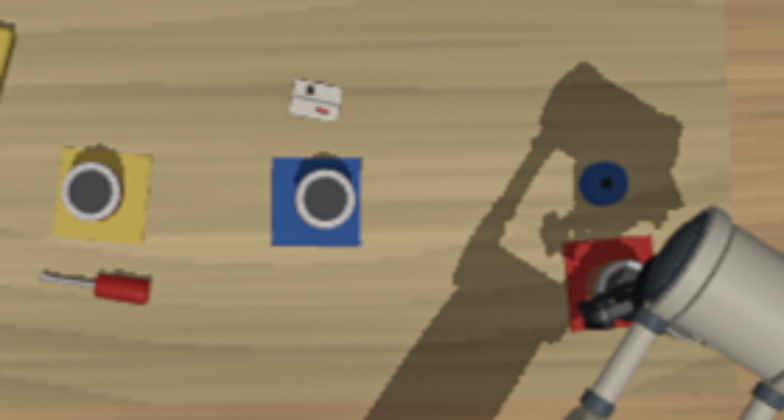

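The crop shows the red tin standing on its pad at about (618,283), partly behind the arm, with the others unmoved. Next is the yellow pad.

Emit:
step_arm:
  rows:
    - {"linear": [0.22,-0.38,0],"yaw": 0,"hand": 1}
    - {"linear": [0.434,-0.758,0],"yaw": 0,"hand": 1}

```text
clock: 7.4
eef_pos: [467.0, -170.1, 117.7]
orientation: [-3.101, -0.495, 0.004]
wrist_force: [0.6, -0.0, -0.1]
gripper_width: 85.4
grip_force: 0.0
```

Emit:
step_arm:
  rows:
    - {"linear": [0.22,-0.38,0],"yaw": 0,"hand": 1}
    - {"linear": [0.434,-0.758,0],"yaw": 0,"hand": 1}

```text
clock: 7.6
eef_pos: [484.4, -83.3, 117.7]
orientation: [-3.101, -0.499, 0.004]
wrist_force: [0.9, 0.3, -0.5]
gripper_width: 85.3
grip_force: 0.0
```

Emit:
step_arm:
  rows:
    - {"linear": [0.22,-0.38,0],"yaw": 0,"hand": 1}
    - {"linear": [0.434,-0.758,0],"yaw": 0,"hand": 1}

```text
clock: 7.8
eef_pos: [501.8, 2.4, 117.8]
orientation: [-3.101, -0.5, 0.004]
wrist_force: [0.8, -0.0, -0.5]
gripper_width: 85.9
grip_force: 0.0
```

Emit:
step_arm:
  rows:
    - {"linear": [0.22,-0.38,0],"yaw": 0,"hand": 1}
    - {"linear": [0.434,-0.758,0],"yaw": 0,"hand": 1}

```text
clock: 8.0
eef_pos: [519.1, 88.0, 117.7]
orientation: [-3.101, -0.5, 0.004]
wrist_force: [0.4, -0.6, 0.5]
gripper_width: 85.5
grip_force: 0.0
```

Emit:
step_arm:
  rows:
    - {"linear": [0.22,-0.38,0],"yaw": 0,"hand": 1}
    - {"linear": [0.434,-0.758,0],"yaw": 0,"hand": 1}

```text
clock: 8.2
eef_pos: [536.5, 173.5, 117.6]
orientation: [3.101, 0.5, -0.004]
wrist_force: [0.6, -0.1, 0.5]
gripper_width: 85.4
grip_force: 0.0
```

Emit:
step_arm:
  rows:
    - {"linear": [0.22,-0.38,0],"yaw": 0,"hand": 1}
    - {"linear": [0.434,-0.758,0],"yaw": 0,"hand": 1}
    - {"linear": [0.434,-0.758,0],"yaw": 0,"hand": 1}
    - {"linear": [0.434,-0.758,0],"yaw": 0,"hand": 1}
    - {"linear": [0.434,-0.758,0],"yaw": 0,"hand": 1}

```text
clock: 8.7
eef_pos: [554.1, 256.4, 118.5]
orientation: [3.101, 0.499, -0.003]
wrist_force: [-0.2, -0.5, 0.3]
gripper_width: 85.4
grip_force: 0.0
```

```bash
sed -i '/^print(s/d' f.py; python3 - <<'E'
from h import *
for i in range(8): manip.capture('top'); s=manip.state(); print(s['clock'],s['eef_pos'].round(1),s['wrist_force'].round(2))
print(w2tool([555.3,256.8,40],s).round(3))
c=cam('top')  # red tin check, orange/metal lid
cv2.imwrite('pics/top3.png',cv2.resize(cv2.cvtColor(c['color'],cv2.COLOR_RGB2BGR)[255:315,405:475],None,fx=6,fy=6,interpolation=2))
E
```

```text
8.75 [554.4 256.2 119. ] [-0.03 -0.93 -0.01]
8.8 [554.5 256.1 119.5] [-0.37  0.8  -1.12]
8.85 [554.6 256.1 119.8] [-0.06  0.51 -0.18]
8.9 [554.7 256.2 120. ] [ 0.36 -0.88 -0.12]
8.95 [554.8 256.4 120.1] [0.5  0.88 1.19]
9.0 [554.8 256.6 120.1] [-0.29  0.1   0.66]
9.05 [554.8 256.8 120.1] [0.5  0.16 0.01]
9.1 [554.7 256.9 120.1] [-0.41  0.53  0.59]
[0.005 0.003 0.801]
```

View pics/top3.png

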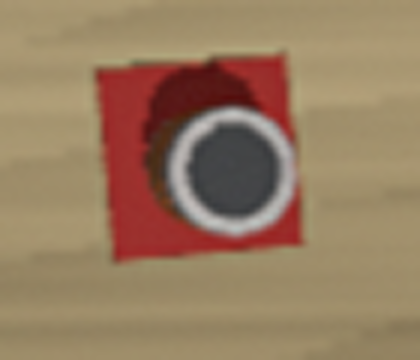

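The red tin stands on its pad at about (443.6,283.3), practically where it began. Now the yellow tin.

Emit:
step_arm:
  rows:
    - {"linear": [0,0,0.35],"yaw": 0,"hand": 1}
    - {"linear": [0,0,0.65],"yaw": 0,"hand": 1}
    - {"linear": [0,0,0.8],"yaw": 0,"hand": 1}
    - {"linear": [0,0,0.8],"yaw": 0,"hand": 1}
    - {"linear": [0,0,0.8],"yaw": 0,"hand": 0.75}
    - {"linear": [0,0,0.8],"yaw": 0,"hand": 0.7}
    - {"linear": [0,0,0.8],"yaw": 0,"hand": 0.67}
    - {"linear": [0,0,0.8],"yaw": 0,"hand": 0.66}
    - {"linear": [0,0,0.8],"yaw": 0,"hand": 0.65}
    - {"linear": [0,0,0.8],"yaw": 0,"hand": 0.65}
    - {"linear": [0,0,0.8],"yaw": 0,"hand": 0.64}
    - {"linear": [0,0,0.8],"yaw": 0,"hand": 0.64}
    - {"linear": [0,0,0.8],"yaw": 0,"hand": 0.64}

```text
clock: 10.45
eef_pos: [555.3, 258.5, 41.8]
orientation: [-3.1, -0.501, -0.005]
wrist_force: [-1.3, 3.6, 6.5]
gripper_width: 55.4
grip_force: 18.5
```

Emit:
step_arm:
  rows:
    - {"linear": [0,0,0],"yaw": 0,"hand": 0.635}
    - {"linear": [0,0,0],"yaw": 0,"hand": 0.635}
    - {"linear": [0,0,0],"yaw": 0,"hand": 0.635}

```text
clock: 10.75
eef_pos: [555.3, 258.5, 41.9]
orientation: [-3.1, -0.501, -0.005]
wrist_force: [-2.1, 3.7, 7.3]
gripper_width: 54.9
grip_force: 25.6
```

Emit:
step_arm:
  rows:
    - {"linear": [0,0,-0.05],"yaw": 0,"hand": 0.635}
    - {"linear": [0,0,-0.15],"yaw": 0,"hand": 0.635}
    - {"linear": [0,0,-0.3],"yaw": 0,"hand": 0.635}
    - {"linear": [0,0,-0.45],"yaw": 0,"hand": 0.635}
    - {"linear": [0,0,-0.5],"yaw": 0,"hand": 0.635}
    - {"linear": [0,0,-0.5],"yaw": 0,"hand": 0.635}
    - {"linear": [0,0,-0.5],"yaw": 0,"hand": 0.635}
    - {"linear": [0,0,-0.5],"yaw": 0,"hand": 0.635}
    - {"linear": [0,0,-0.5],"yaw": 0,"hand": 0.635}
    - {"linear": [0,0,-0.5],"yaw": 0,"hand": 0.635}
    - {"linear": [0,0,-0.5],"yaw": 0,"hand": 0.635}
    - {"linear": [0,0,-0.5],"yaw": 0,"hand": 0.635}

```text
clock: 11.95
eef_pos: [554.6, 257.4, 89.6]
orientation: [3.101, 0.5, -0.0]
wrist_force: [-0.3, -1.0, -4.4]
gripper_width: 54.6
grip_force: 25.6
```

```bash
cat > f.py <<'E'
from h import *
F=[]
for i in range(12):
    manip.capture('top'); s=manip.state(); F.append(np.r_[s['wrist_force'],s['eef_pos'],s['grip_force'],s['gripper_width']])
F=np.array(F); print(s['clock'],'mean',F.mean(0).round(2),'sd',F[:,2].std().round(2))
E
python3 f.py
```

```text
12.55 mean [-2.0000e-02 -5.0000e-02 -3.9100e+00  5.5461e+02  2.5738e+02  8.9780e+01
  2.5620e+01  5.4640e+01] sd 0.51
```

Emit:
step_arm:
  rows:
    - {"linear": [0,0,0.2],"yaw": 0,"hand": 0.635}
    - {"linear": [0,0,0.35],"yaw": 0,"hand": 0.635}
    - {"linear": [0,0,0.43],"yaw": 0,"hand": 0.635}
    - {"linear": [0,0,0.47],"yaw": 0,"hand": 0.635}
    - {"linear": [0,0,0.49],"yaw": 0,"hand": 0.635}
    - {"linear": [0,0,0.49],"yaw": 0,"hand": 0.635}
    - {"linear": [0,0,0.495],"yaw": 0,"hand": 0.635}
    - {"linear": [0,0,0.495],"yaw": 0,"hand": 0.635}
    - {"linear": [0,0,0.495],"yaw": 0,"hand": 0.635}
    - {"linear": [0,0,0.495],"yaw": 0,"hand": 0.635}

```text
clock: 13.55
eef_pos: [555.2, 257.6, 41.9]
orientation: [-3.101, -0.5, -0.003]
wrist_force: [-3.0, -1.8, 5.4]
gripper_width: 54.5
grip_force: 26.3
```

The yellow pad's tin weighs about 3.9 N and is back on its pad. Release it and go to blue.

Emit:
step_arm:
  rows:
    - {"linear": [0,0,-0.003],"yaw": 0,"hand": 0.65}
    - {"linear": [0,0,-0.003],"yaw": 0,"hand": 0.7}
    - {"linear": [0,0,-0.003],"yaw": 0,"hand": 0.85}
    - {"linear": [0,0,-0.003],"yaw": 0,"hand": 1}
    - {"linear": [0,0,-0.003],"yaw": 0,"hand": 1}
    - {"linear": [0,0,-0.003],"yaw": 0,"hand": 1}
    - {"linear": [0,0,-0.3],"yaw": 0,"hand": 1}
    - {"linear": [0,0,-0.6],"yaw": 0,"hand": 1}
    - {"linear": [0,0,-0.8],"yaw": 0,"hand": 1}
    - {"linear": [0,0,-0.8],"yaw": 0,"hand": 1}
    - {"linear": [0,0,-0.8],"yaw": 0,"hand": 1}

```text
clock: 14.65
eef_pos: [554.7, 257.4, 120.1]
orientation: [-3.101, -0.5, -0.001]
wrist_force: [0.0, -0.4, -0.7]
gripper_width: 85.4
grip_force: 0.0
```

```bash
python3 - <<'E'
from h import *
s=manip.state(); print(s['clock'],s['eef_pos'],s['wrist_force'],w2tool([543.6,30.7,120],s).round(3))
E
```

```text
14.65 [554.69274886 257.42668189 120.13717694] [ 0.03524439 -0.37354847 -0.71438186] [-8.180e-01  2.117e+00  1.000e-03]
```

Emit:
step_arm:
  rows:
    - {"linear": [-0.16,0.42,0],"yaw": 0,"hand": 1}
    - {"linear": [-0.273,0.706,0],"yaw": 0,"hand": 1}

```text
clock: 14.85
eef_pos: [549.7, 180.4, 117.6]
orientation: [3.1, 0.502, -0.006]
wrist_force: [0.2, 0.4, 0.3]
gripper_width: 85.1
grip_force: 0.0
```

Emit:
step_arm:
  rows:
    - {"linear": [-0.16,0.42,0],"yaw": 0,"hand": 1}
    - {"linear": [-0.273,0.706,0],"yaw": 0,"hand": 1}

```text
clock: 15.05
eef_pos: [545.9, 103.8, 117.8]
orientation: [3.101, 0.499, -0.006]
wrist_force: [1.0, -1.1, -0.3]
gripper_width: 85.6
grip_force: 0.0
```

Emit:
step_arm:
  rows:
    - {"linear": [-0.16,0.42,0],"yaw": 0,"hand": 1}
    - {"linear": [-0.273,0.706,0],"yaw": 0,"hand": 1}
    - {"linear": [-0.273,0.706,0],"yaw": 0,"hand": 1}
    - {"linear": [-0.273,0.706,0],"yaw": 0,"hand": 1}
    - {"linear": [-0.273,0.706,0],"yaw": 0,"hand": 1}
    - {"linear": [-0.273,0.706,0],"yaw": 0,"hand": 1}

```text
clock: 15.65
eef_pos: [543.3, 31.8, 119.7]
orientation: [-3.101, -0.503, 0.001]
wrist_force: [0.1, -0.2, 0.8]
gripper_width: 85.7
grip_force: 0.0
```

```bash
python3 - <<'E'
from h import *
c=cam('top'); s=manip.state()
print(s['clock'],s['eef_pos'],s['wrist_force'],w2tool([543.6,30.7,40],s).round(3))
cv2.imwrite('pics/top4.png',cv2.resize(cv2.cvtColor(c['color'],cv2.COLOR_RGB2BGR)[200:320,220:360],None,fx=4,fy=4,interpolation=2))
E
```

```text
15.7 [543.3548464   31.7331295  119.86831124] [0.53561037 0.31554358 0.20471313] [-0.001  0.011  0.799]
```

View pics/top4.png

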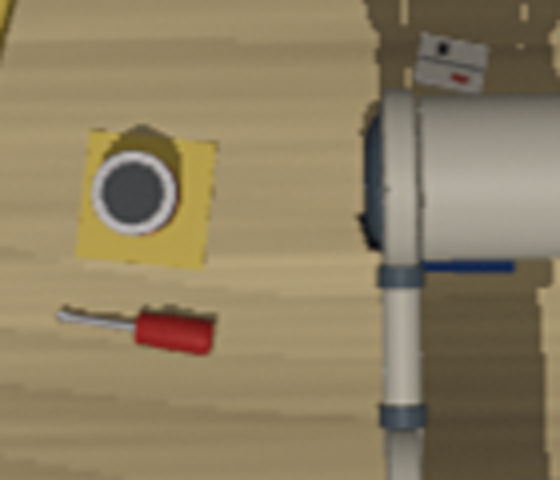

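The yellow tin stands upright on its pad, lid at crop (135,192), i.e. about pixel (253.5,247.8). Now grasp the blue one.

Emit:
step_arm:
  rows:
    - {"linear": [0,0,0.35],"yaw": 0,"hand": 1}
    - {"linear": [0,0,0.65],"yaw": 0,"hand": 1}
    - {"linear": [0,0,0.79],"yaw": 0,"hand": 1}
    - {"linear": [0,0,0.79],"yaw": 0,"hand": 1}
    - {"linear": [0,0,0.79],"yaw": 0,"hand": 0.75}
    - {"linear": [0,0,0.79],"yaw": 0,"hand": 0.7}
    - {"linear": [0,0,0.79],"yaw": 0,"hand": 0.67}
    - {"linear": [0,0,0.79],"yaw": 0,"hand": 0.66}
    - {"linear": [0,0,0.79],"yaw": 0,"hand": 0.65}
    - {"linear": [0,0,0.79],"yaw": 0,"hand": 0.65}
    - {"linear": [0,0,0.79],"yaw": 0,"hand": 0.64}
    - {"linear": [0,0,0.79],"yaw": 0,"hand": 0.64}
    - {"linear": [0,0,0.79],"yaw": 0,"hand": 0.64}

```text
clock: 17.0
eef_pos: [544.2, 31.3, 42.9]
orientation: [-3.101, -0.501, -0.004]
wrist_force: [-0.6, 4.3, 7.6]
gripper_width: 55.2
grip_force: 17.4
```

Emit:
step_arm:
  rows:
    - {"linear": [0,0,0],"yaw": 0,"hand": 0.635}
    - {"linear": [0,0,0],"yaw": 0,"hand": 0.635}
    - {"linear": [0,0,0],"yaw": 0,"hand": 0.635}

```text
clock: 17.3
eef_pos: [544.2, 31.3, 43.0]
orientation: [-3.101, -0.501, -0.004]
wrist_force: [-1.5, 4.2, 7.9]
gripper_width: 54.6
grip_force: 24.3
```

Emit:
step_arm:
  rows:
    - {"linear": [0,0,-0.05],"yaw": 0,"hand": 0.635}
    - {"linear": [0,0,-0.15],"yaw": 0,"hand": 0.635}
    - {"linear": [0,0,-0.3],"yaw": 0,"hand": 0.635}
    - {"linear": [0,0,-0.45],"yaw": 0,"hand": 0.635}
    - {"linear": [0,0,-0.5],"yaw": 0,"hand": 0.635}
    - {"linear": [0,0,-0.5],"yaw": 0,"hand": 0.635}
    - {"linear": [0,0,-0.5],"yaw": 0,"hand": 0.635}
    - {"linear": [0,0,-0.5],"yaw": 0,"hand": 0.635}
    - {"linear": [0,0,-0.5],"yaw": 0,"hand": 0.635}
    - {"linear": [0,0,-0.5],"yaw": 0,"hand": 0.635}
    - {"linear": [0,0,-0.5],"yaw": 0,"hand": 0.635}
    - {"linear": [0,0,-0.5],"yaw": 0,"hand": 0.635}

```text
clock: 18.5
eef_pos: [543.4, 30.6, 91.1]
orientation: [-3.101, -0.5, 0.0]
wrist_force: [-0.2, 0.6, -4.7]
gripper_width: 54.9
grip_force: 24.2
```

```bash
python3 f.py
```

```text
19.1 mean [-4.0000e-02 -1.1000e-01 -4.0100e+00  5.4344e+02  3.0580e+01  9.1290e+01
  2.4240e+01  5.4670e+01] sd 0.81
```

Red's tin at about 6.3 N is heaviest, against 3.9 N (yellow) and 4.0 N (blue). I'll put blue back.

Emit:
step_arm:
  rows:
    - {"linear": [0,0,0.2],"yaw": 0,"hand": 0.635}
    - {"linear": [0,0,0.35],"yaw": 0,"hand": 0.635}
    - {"linear": [0,0,0.43],"yaw": 0,"hand": 0.635}
    - {"linear": [0,0,0.47],"yaw": 0,"hand": 0.635}
    - {"linear": [0,0,0.485],"yaw": 0,"hand": 0.635}
    - {"linear": [0,0,0.485],"yaw": 0,"hand": 0.635}
    - {"linear": [0,0,0.49],"yaw": 0,"hand": 0.635}
    - {"linear": [0,0,0.49],"yaw": 0,"hand": 0.635}
    - {"linear": [0,0,0.49],"yaw": 0,"hand": 0.635}
    - {"linear": [0,0,0.49],"yaw": 0,"hand": 0.635}

```text
clock: 20.1
eef_pos: [543.9, 30.6, 43.0]
orientation: [3.101, 0.5, 0.002]
wrist_force: [-1.0, 0.1, 1.3]
gripper_width: 54.6
grip_force: 24.7
```

Emit:
step_arm:
  rows:
    - {"linear": [0,0,0],"yaw": 0,"hand": 0.65}
    - {"linear": [0,0,0],"yaw": 0,"hand": 0.7}
    - {"linear": [0,0,0],"yaw": 0,"hand": 0.85}
    - {"linear": [0,0,0],"yaw": 0,"hand": 1}
    - {"linear": [0,0,0],"yaw": 0,"hand": 1}
    - {"linear": [0,0,0],"yaw": 0,"hand": 1}
    - {"linear": [0,0,-0.3],"yaw": 0,"hand": 1}
    - {"linear": [0,0,-0.6],"yaw": 0,"hand": 1}
    - {"linear": [0,0,-0.8],"yaw": 0,"hand": 1}
    - {"linear": [0,0,-0.8],"yaw": 0,"hand": 1}
    - {"linear": [0,0,-0.8],"yaw": 0,"hand": 1}

```text
clock: 21.2
eef_pos: [543.5, 30.6, 122.1]
orientation: [3.101, 0.5, 0.001]
wrist_force: [0.4, -0.3, -0.0]
gripper_width: 85.6
grip_force: 0.0
```

```bash
python3 - <<'E'
from h import *
s=manip.state(); print(s['clock'],s['eef_pos'],s['wrist_force'],w2tool([450,-257.5,120],s).round(3))
E
```

```text
21.2 [543.54963424  30.58296344 122.12638013] [ 0.39563271 -0.31540902 -0.04026304] [-1.794  2.441  0.021]
```

Emit:
step_arm:
  rows:
    - {"linear": [-0.25,0.34,0],"yaw": 0,"hand": 1}
    - {"linear": [-0.45,0.61,0],"yaw": 0,"hand": 1}

```text
clock: 21.4
eef_pos: [518.6, -41.9, 119.9]
orientation: [-3.1, -0.503, 0.006]
wrist_force: [0.9, -0.6, -0.9]
gripper_width: 85.0
grip_force: 0.0
```

Emit:
step_arm:
  rows:
    - {"linear": [-0.25,0.34,0],"yaw": 0,"hand": 1}
    - {"linear": [-0.45,0.61,0],"yaw": 0,"hand": 1}

```text
clock: 21.6
eef_pos: [494.7, -114.9, 120.0]
orientation: [-3.101, -0.5, 0.005]
wrist_force: [-0.1, -0.8, -0.3]
gripper_width: 85.5
grip_force: 0.0
```

Emit:
step_arm:
  rows:
    - {"linear": [-0.25,0.34,0],"yaw": 0,"hand": 1}
    - {"linear": [-0.45,0.61,0],"yaw": 0,"hand": 1}

```text
clock: 21.8
eef_pos: [471.1, -187.0, 120.0]
orientation: [-3.1, -0.499, 0.004]
wrist_force: [0.6, 0.0, 0.6]
gripper_width: 85.5
grip_force: 0.0
```

Emit:
step_arm:
  rows:
    - {"linear": [-0.25,0.34,0],"yaw": 0,"hand": 1}
    - {"linear": [-0.444,0.611,0.02],"yaw": 0,"hand": 1}
    - {"linear": [-0.444,0.611,0.02],"yaw": 0,"hand": 1}
    - {"linear": [-0.444,0.611,0.02],"yaw": 0,"hand": 1}
    - {"linear": [-0.444,0.611,0.02],"yaw": 0,"hand": 1}
    - {"linear": [-0.444,0.611,0.02],"yaw": 0,"hand": 1}

```text
clock: 22.4
eef_pos: [450.2, -256.4, 119.8]
orientation: [-3.1, -0.503, 0.001]
wrist_force: [-0.5, -0.1, 0.3]
gripper_width: 85.4
grip_force: 0.0
```

```bash
python3 - <<'E'
from h import *
c=cam('top'); s=manip.state()
print(s['clock'],s['eef_pos'],s['wrist_force'],w2tool([450,-257.5,41],s).round(3))
cv2.imwrite('pics/top5.png',cv2.resize(cv2.cvtColor(c['color'],cv2.COLOR_RGB2BGR)[190:340,220:480],None,fx=3,fy=3,interpolation=2))
E
```

```text
22.45 [ 450.23264839 -256.49474137  120.03619915] [0.11696534 1.26212412 0.04938814] [-0.005  0.009  0.79 ]
```

View pics/top5.png

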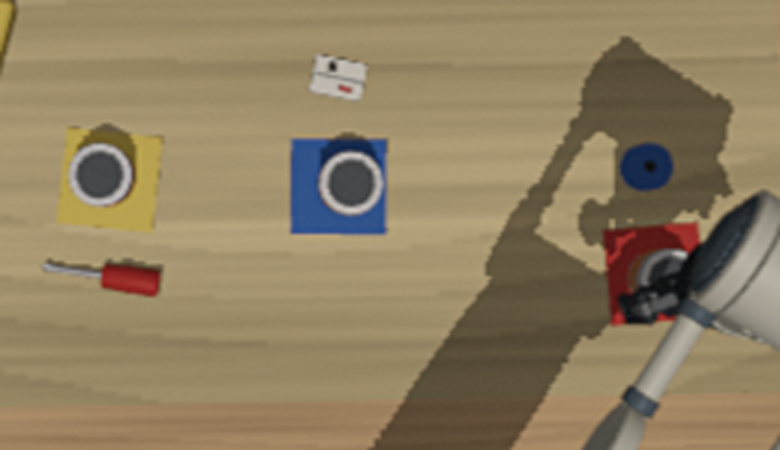

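Yellow (101,174) and blue (351,183) stand on their pads where they began, and the gripper is over red at about (660,275). Grasp the red tin.

Emit:
step_arm:
  rows:
    - {"linear": [0,0,0.35],"yaw": 0,"hand": 1}
    - {"linear": [0,0,0.65],"yaw": 0,"hand": 1}
    - {"linear": [0,0,0.79],"yaw": 0,"hand": 1}
    - {"linear": [0,0,0.79],"yaw": 0,"hand": 1}
    - {"linear": [0,0,0.79],"yaw": 0,"hand": 0.75}
    - {"linear": [0,0,0.79],"yaw": 0,"hand": 0.7}
    - {"linear": [0,0,0.79],"yaw": 0,"hand": 0.67}
    - {"linear": [0,0,0.79],"yaw": 0,"hand": 0.66}
    - {"linear": [0,0,0.79],"yaw": 0,"hand": 0.65}
    - {"linear": [0,0,0.79],"yaw": 0,"hand": 0.65}
    - {"linear": [0,0,0.79],"yaw": 0,"hand": 0.64}
    - {"linear": [0,0,0.79],"yaw": 0,"hand": 0.64}
    - {"linear": [0,0,0.79],"yaw": 0,"hand": 0.64}

```text
clock: 23.75
eef_pos: [450.4, -256.9, 42.7]
orientation: [-3.101, -0.501, -0.002]
wrist_force: [-2.5, 5.5, 6.5]
gripper_width: 55.1
grip_force: 17.7
```

Emit:
step_arm:
  rows:
    - {"linear": [0,0,0],"yaw": 0,"hand": 0.635}
    - {"linear": [0,0,0],"yaw": 0,"hand": 0.635}
    - {"linear": [0,0,0],"yaw": 0,"hand": 0.635}

```text
clock: 24.05
eef_pos: [450.4, -256.9, 42.8]
orientation: [-3.101, -0.501, -0.002]
wrist_force: [-1.7, 6.7, 7.2]
gripper_width: 54.7
grip_force: 24.6
```

Emit:
step_arm:
  rows:
    - {"linear": [0,0,-0.05],"yaw": 0,"hand": 0.635}
    - {"linear": [0,0,-0.15],"yaw": 0,"hand": 0.635}
    - {"linear": [0,0,-0.3],"yaw": 0,"hand": 0.635}
    - {"linear": [0,0,-0.5],"yaw": 0,"hand": 0.635}
    - {"linear": [0,0,-0.7],"yaw": 0,"hand": 0.635}
    - {"linear": [0,0,-0.9],"yaw": 0,"hand": 0.635}

```text
clock: 24.65
eef_pos: [449.8, -257.8, 132.9]
orientation: [3.101, 0.5, 0.0]
wrist_force: [-0.4, 0.7, -6.3]
gripper_width: 54.6
grip_force: 24.6
```

Emit:
step_arm:
  rows:
    - {"linear": [0,0,-0.2],"yaw": 0,"hand": 0.635}
    - {"linear": [0,0,-0.4],"yaw": 0,"hand": 0.635}
    - {"linear": [0,0,-0.55],"yaw": 0,"hand": 0.635}
    - {"linear": [0,0,-0.65],"yaw": 0,"hand": 0.635}
    - {"linear": [0,0,-0.7],"yaw": 0,"hand": 0.635}
    - {"linear": [0,0,-0.7],"yaw": 0,"hand": 0.635}
    - {"linear": [0,0,-0.7],"yaw": 0,"hand": 0.635}
    - {"linear": [0,0,-0.7],"yaw": 0,"hand": 0.635}
    - {"linear": [0,0,-0.7],"yaw": 0,"hand": 0.635}
    - {"linear": [0,0,-0.7],"yaw": 0,"hand": 0.635}
    - {"linear": [0,0,-0.7],"yaw": 0,"hand": 0.635}
    - {"linear": [0,0,-0.7],"yaw": 0,"hand": 0.635}
    - {"linear": [0,0,-0.7],"yaw": 0,"hand": 0.635}
    - {"linear": [0,0,-0.7],"yaw": 0,"hand": 0.635}

```text
clock: 26.05
eef_pos: [449.9, -257.6, 201.3]
orientation: [3.101, 0.5, 0.0]
wrist_force: [0.6, 0.2, -7.2]
gripper_width: 54.7
grip_force: 24.6
```

```bash
python3 f.py; python3 -c "
from h import *
cam('scene','sc1.png')"
```

```text
26.65 mean [ 1.0000e-01  1.4000e-01 -6.6400e+00  4.4987e+02 -2.5755e+02  2.0129e+02
  2.4620e+01  5.4680e+01] sd 0.41
```

View pics/sc1.png

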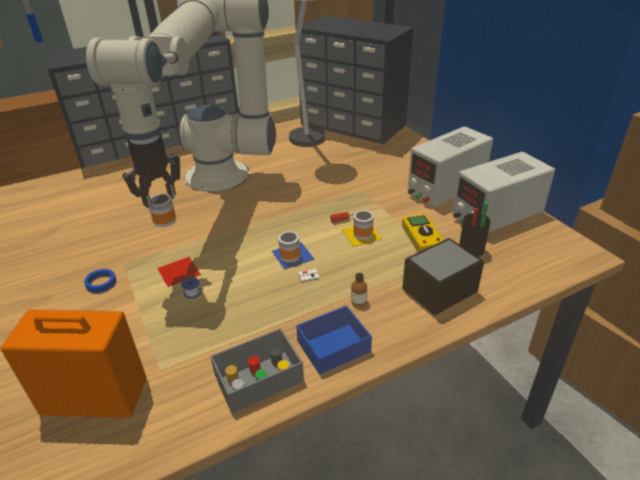

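The scene shows the red pad's tin held upright at about (161,210) above its empty pad. The others stand on blue (289,246) and yellow (363,225). The held tin reads 6.6 N and is still, so I'm handing in.

```bash
python3 -c "
from station import manip
print(manip.sign_off())"
```

```text
the job is handed in; nothing more can be done
None
```

I hefted all three tins in order and handed in at about 27 s holding the red pad's tin, the heaviest at about 6.5 N (yellow about 3.9 N, blue about 4.0 N): it is upright and still, underside about 16 cm above the bench at about 25 N per finger, with the other two back on their pads; no verdict was returned.

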